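# Set the grinding gap of the bench mill

### The job

Set the grinding gap of the small bench mill: turn the black dial on its top clockwise until you feel the grinding discs touch, without forcing them, then turn it back exactly four clicks. Leave it resting in that click and swing the ball-ended clamp lever clockwise, all the way to its stop, so that the setting is locked. Do not disturb the other things on the bench.

Things in the scene. Friction and masses are not known exactly. Their poses are not given: they have to be found in the camera images.
- mill: White and grey bench disc mill, fixed to the table: base 160 x 136 mm, drum 112 mm across, dial on top to 157 mm high. Origin on the table under the dial's upright axis; x points from the discharge chute (front, -x) to the steel feed funnel (back, centre +102 mm, 68 mm across, rim 122 mm high), z up. The clamp lever is on its -y side.
- dial_grip (a point): On the dial's upright axis, 144 mm above the table, the height to grip. The black knob is round, 52 mm across, 121 to 157 mm high, on a skirt 77 mm across. 24 clicks a turn (15 deg each); clockwise from above closes, and it starts 2 to 4 clicks open. It rests only in clicks: leaving one takes about 0.2 N m, past the crest it pulls on into the next. Held with 30 N it does not slip below 0.8 N m.
- lock_ball (a point): Centre of the black 20 mm ball at the end of the steel clamp lever, 116 mm above the table, 62 mm from the lever's pivot; free all round. A push of 2 to 5 N on the ball moves it, up to 10 N near the stop; the lever stays where it is left.
- lock_pivot (a point): Point on the upright pivot axis of the clamp lever, at the ball's height, 80 mm from the dial's axis on the mill's -y side.
- lock (a joint): Angle of the clamp lever, rad: 0 open, pointing 20 deg behind the mill's -y direction; grows clockwise seen from above (the ball comes round to the mill's front); stop at 1.31, where a bolt holds the dial. It closes only with the dial resting in a click; once closed, the dial must not be turned.
- upper_burr (a joint): Gap between the grinding discs, in m: 0.00002 a click, 0 where they just touch; far below this reading's noise. Where the dial stands when they touch differs each time and cannot be seen. The last click lies 0.1 click short of touching; turned on past touching, the dial stiffens steeply: 0.4 N m at 0.03 rad, 0.9 N m at 0.05 rad; over 1 N m is forcing them.
- catch_cup: White plastic cup, 50 mm across, 40 mm high, under the chute; origin at its underside. Bystander, to be left where it is.
- caliper: Digital caliper lying flat, 222 mm long; origin at its underside. Bystander, to be left where it is.
- screwdriver: Screwdriver with yellow handle, 150 mm long, lying; origin at its underside. Bystander, to be left where it is.
- spanner: Small steel spanner, 121 mm long, lying; origin at its underside. Bystander, to be left where it is.
- dropper_bottle: Brown dropper bottle, 31 mm across, 87 mm high, standing; origin at its underside. Bystander, to be left where it is.
- wash_bottle: White wash bottle, 68 mm across, 197 mm high, standing; origin at its underside. Bystander, to be left where it is.
- syringe_10: 10 ml syringe lying, 95 mm long; origin at its underside. Bystander, to be left where it is.
- pen_click: Red ballpoint pen lying, 145 mm long; origin at its underside. Bystander, to be left where it is.

How it is judged:
By the outcome, as a careful person would: the job done as asked, in the order asked, and still so for the second after the job is handed in, with the robot touching nothing.
It also fails if it takes over 72 s, if anything falls off the work surface, if the arm or the gripper's body presses on something with over 40 N, if the wrist force passes 120 N, or if a joint passes its speed limit or range.

### The arm

A 6-joint arm with a two-finger parallel gripper is mounted at the origin on a cart in front of the work surface, level with it; the furniture and walls round the work are solid. World frame = base frame: x ahead of the robot, y to its left, z up, the work surface at z = 0. Lengths are in mm, angles in rad, forces in N, time in s.
With the tool pointing down it reaches from about 275 to 1000 mm from the base axis. Payload 8.4 kg.
Tool frame: the origin (TCP) lies at the very end of the fingers, on their centre line; the grasp point (between the pads) lies 19 mm behind it; z points along the fingers, y is the line along which they close (so a half turn about z gives the same grasp; the last joint's range is limited). The gripper opens to 85 mm and grips with 20 to 120 N. Pads are 22 mm wide; open, the fingers measure 114 mm over their backs; the gripper's body (76 mm by 85 mm) begins 54 mm behind the grasp point. The pads swing forward as they close: fully open they stand 13 mm farther back than shut.
Start: joints at [-1.12, 0.353, 1.633, -0, 1.155, -0.002], TCP at [273.427, -562.019, 231.281] pointing down, gripper open.
Joint ranges: [-2.63, 2.63], [-0.92, 2.1], [0.06, 2.66], [-1.3, 4.44], [0, 2.69], [-3.02, 3.02]. Speed limits (rad/s): [2.22, 2.22, 2.79, 3.14, 3.14, 3.14].

### API

Orientations are given as [roll, pitch, yaw] about the fixed x, y, z axes, in that order (R = Rz(yaw) Ry(pitch) Rx(roll)).
In Python, from rig import sensors, grab_frame, camera_params, order gives the robot as it stands. The module is installed in compiled form; this text tells all that it offers.
- The arm moves only by the tool move_arm, never from a script. Its argument "motion" is a list of rows, each a list of 7 numbers: the turn, a rotation vector about the tool's x, y, z in parts of the range, where 1.0 means 180 degrees, then the shift along the tool's x, y, z in parts of the range, where 1.0 means 0.75 m, then the finger opening in m, from 0 to 0.0854. A call has 1 to 8 rows; each row is the pose to reach, as a shift and turn from the pose commanded when the call began, along the tool's axes at that moment; what a row does not reach only later rows make up. A row lasts 1/8 s, in which the tool goes at most 62.5 mm and 10.7 degrees, less where a joint would pass 70% of its speed; a pose out of reach is approached as far as the arm can. Shift and turn numbers lie between -1 and 1, and a call with a number outside is refused. A call with a gripper value outside its range is refused whole. The fingers move at their own pace and stop on an object; "grip_force" is the grip in N (left out, the last holds). Time passes only in rows, so rows that repeat a pose let the fingers close. It gives the time, the measured TCP pose, the force, the opening and the grip force at its end, in the units of the state.
- sensors.sense(): the state, without advancing time (a new reading comes with each control period).
- grab_frame(name): name is "side" or "top"; returns (picture, depth): 420x560x3 uint8, red, green, blue; 420x560 float32, mm along the optical axis (not along the pixel's ray), 0 where there is no reading.
- camera_params(name): a dict with "camera_matrix" (3x3 intrinsics, pixels), "k1" (the pictures are not rectified: a ray, as slopes to the right and down, at radius r is drawn at 1 + k1 r^2 times it, then the intrinsics apply), "world_from_camera" (4x4, takes a point from camera to world coordinates). Camera axes: x right, y down, z forward; pixel columns grow to the right and rows downward; lengths in mm; the calibration is good to about 2 mm. A picture is of the moment at which its call begins. camera_params takes no time and is no camera call.
- order.sign_off(): hands the job in; it is judged then, once.
The state is a dict: "clock": time; "qpos": joint angles; "qvel": joint speeds; "joint_efforts": joint torques, N m; "eef_pos": TCP position; "tcp_rot": TCP orientation; "contact_force": force on the tool from outside, world axes, zero at the start; "wrist_torque": the same for the moment, N m; "opening": opening from 0.0 (shut) to 1.0 (fully open); "grasp_force": force on a finger pad.
Only numpy, scipy, OpenCV 4.12 (cv2) and the standard library are available. Lean on these libraries where they do the work, as an engineer would, in place of code of your own. Each camera call takes 0.05 s, during which the arm holds its last target. There are 200 camera calls.

## Working session

There is one attempt and no reset: what is moved stays moved. The work goes in short steps, Python scripts to look and compute and a tool call to move; the robot and the scene stay as the last step left them, time stands still between calls to the robot, and variables do not carry over. Pictures are saved under pics/ and viewed, at most 10 in all, crops included, and the job is handed in when it is done.

Besides the shell and the picture viewer there is one more tool, called after "Call:" as name(argument=value, ...) on one line, values as JSON. move_arm: Moves the arm, as the interface text tells. Its arguments: {"type":"object","properties":{"motion":{"type":"array","items":{"type":"array","items":{"type":"number"}}},"grip_force":{"type":"number"}},"required":["motion"]}

```bash
mkdir -p pics; cat > h.py <<'E'
import numpy as np, cv2
from rig import sensors, grab_frame, camera_params, order
def world(name,u,v,d):
    p=camera_params(name);K=np.array(p["camera_matrix"]);T=np.array(p["world_from_camera"]);k=p["k1"]
    s=np.array([(u-K[0,2])/K[0,0],(v-K[1,2])/K[1,1]]);q=s.copy()
    for _ in range(20): q=s/(1+k*(q@q))
    return (T@np.array([q[0]*d,q[1]*d,d,1]))[:3]
def cloud(name,D):
    p=camera_params(name);K=np.array(p["camera_matrix"]);T=np.array(p["world_from_camera"]);k=p["k1"]
    v,u=np.mgrid[:D.shape[0],:D.shape[1]]
    s=np.stack([(u-K[0,2])/K[0,0],(v-K[1,2])/K[1,1]],-1);q=s
    for _ in range(20): q=s/(1+k*(q**2).sum(-1,keepdims=True))
    P=np.dstack([q*D[...,None],D])
    return P@T[:3,:3].T+T[:3,3]
E
python3 - <<'E'
from h import *
for n in("side","top"):
    im,d=grab_frame(n);cv2.imwrite(f"pics/{n}0.png",im[...,::-1]);np.savez(f"/tmp/{n}0.npz",im=im,d=d)
    p=camera_params(n);print(n,p["k1"],np.round(p["world_from_camera"],3).tolist(),np.round(p["camera_matrix"],1).tolist(),(d>0).mean())
print(sensors.sense())
E
```

```text
side 0.020025319315146742 [[0.742, 0.481, -0.467, 1053.094], [0.67, -0.51, 0.54, -601.546], [0.022, -0.714, -0.7, 863.455], [0.0, 0.0, 0.0, 1.0]] [[445.5, 0.0, 278.6], [0.0, 445.5, 216.2], [0.0, 0.0, 1.0]] 0.992687074829932
top 0.04166951234836075 [[0.013, -0.992, 0.126, 404.283], [-1.0, -0.012, 0.005, -34.54], [-0.004, -0.126, -0.992, 1416.446], [0.0, 0.0, 0.0, 1.0]] [[545.5, 0.0, 276.6], [0.0, 545.5, 211.2], [0.0, 0.0, 1.0]] 0.9960416666666667
{'clock': 0.1, 'qpos': array([-1.12043474e+00,  3.53590517e-01,  1.63409840e+00,  1.55593499e-05,
        1.15520478e+00, -2.40210068e-03]), 'qvel': array([ 0.00020513, -0.00193202, -0.00264609,  0.00021549,  0.00148997,
       -0.00092171]), 'joint_efforts': array([ 2.70644041e-04, -6.06356764e+01, -3.42821252e+01,  1.34500419e-04,
        4.04390725e-03,  2.89491959e-05]), 'eef_pos': array([ 273.21384708, -561.61671518,  230.61296298]), 'tcp_rot': array([-3.14029165e+00, -1.73519151e-05,  4.52757380e-01]), 'contact_force': array([ 0.51200393, -0.25900058,  0.44850505]), 'wrist_torque': array([ 0.01078398, -0.00865307, -0.01683119]), 'grasp_force': 0.0, 'opening': 0.9983698006370497}
```

View pics/side0.png

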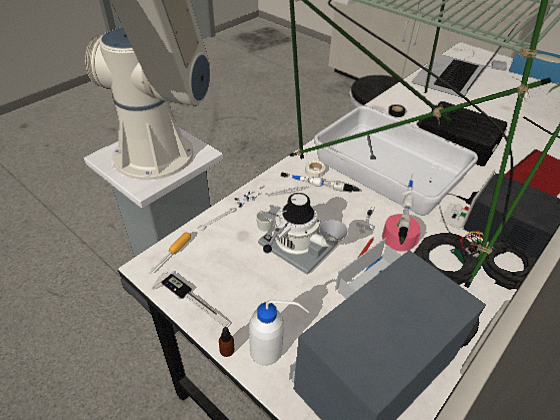

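View pics/top0.png

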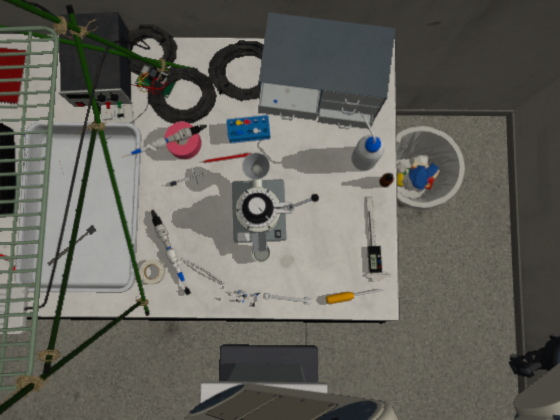

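The side view shows the dial at about (299,200), the ball at (267,249) and the funnel at (335,230). In the top view the dial is at (258,208), the ball at (315,198), the funnel at (256,166) and the cup at (261,253). Next I'll measure them in both views.

```bash
python3 - <<'E'
from h import *
C={}
for n in("side","top"):
    f=np.load(f"/tmp/{n}0.npz");P=cloud(n,f["d"]);C[n]=(f["im"].astype(int),P)
im,P=C["top"]
print("table z",np.median(P[280:290,290:310,2]))
c=P[208,258];print("dial px",c)
for n in C:
    im,P=C[n]
    near=np.hypot(P[...,0]-c[0],P[...,1]-c[1])<150
    def rep(t,m):
        q=P[m]; 
        if len(q): print(n,t,len(q),"mean",q.mean(0).round(1),"min",q.min(0).round(1),"max",q.max(0).round(1), "circ",np.round(cv2.minEnclosingCircle(q[:,:2].astype(np.float32))[0],1),round(cv2.minEnclosingCircle(q[:,:2].astype(np.float32))[1],1))
    top=near&(P[...,2]>150)&(P[...,2]<165)&(np.hypot(P[...,0]-c[0],P[...,1]-c[1])<45);rep("dialtop",top)
    b=world("top",315,198,1416-116+0);
    dark=im.sum(-1)<150
    ball=near&dark&(P[...,2]>100)&(P[...,2]<132)&(np.hypot(P[...,0]-c[0],P[...,1]-c[1])>75);rep("ball",ball)
    rim=near&(P[...,2]>112)&(P[...,2]<130)&(P[...,0]>c[0]+55);rep("funnel",rim)
E
python3 - <<'E'
import cv2
a=cv2.imread('pics/top0.png')[140:280,200:340];b=cv2.imread('pics/side0.png')[170:290,230:370]
import numpy as np
a=cv2.resize(a,(400,400),interpolation=3);b=cv2.resize(b,(400,343),interpolation=3);b=cv2.copyMakeBorder(b,0,57,0,0,0)
cv2.imwrite('pics/crop.png',np.hstack([a,b]))
E
```

```text
table z 1.3963579490474558
dial px [571.28646482  15.71868172 156.31756355]
side dialtop 296 mean [581.4  14.3 156.5] min [553.1  -9.7 150. ] max [605.6  43.  160.8] circ [579.4  16.7] 26.5
side ball 49 mean [ 608.7 -122.5  123.1] min [ 599.8 -129.9  116.1] max [ 616.5 -113.   127.7] circ [ 607.3 -121.2] 9.2
side funnel 225 mean [675.5  31.9 118.2] min [647.8 -11.1 112.1] max [713.6  56.4 124.7] circ [680.9  23.2] 35.0
top dialtop 394 mean [575.6  19.3 157.9] min [550.4  -5.4 150. ] max [602.6  46.4 164.4] circ [576.5  19.8] 26.7
top ball 33 mean [ 602.5 -117.6  125.6] min [ 596.5 -124.   119.1] max [ 609.2 -111.7  130.1] circ [ 603.3 -117.3] 7.8
top funnel 248 mean [681.6  24.2 118.7] min [645.2  -8.  112. ] max [711.6  57.5 127.5] circ [678.4  24.2] 34.1
```

View pics/crop.png

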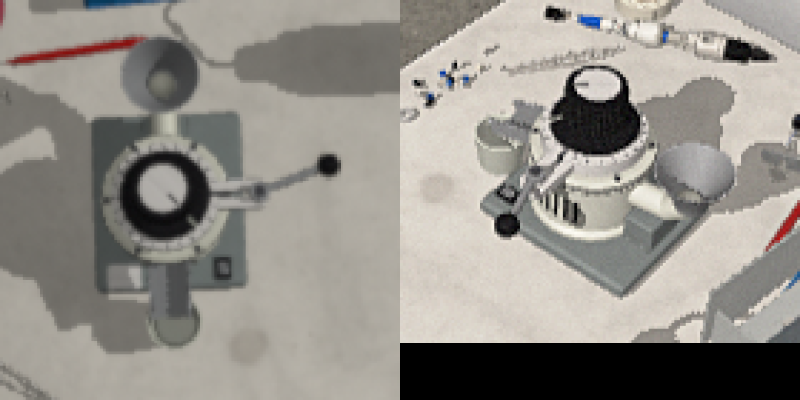

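The dial axis measures about (578, 18) and the funnel gives a mill yaw of about 3°. From these the pivot should be near (582,-62) and the open ball near (606,-119). The measured ball, (605,-119), agrees. The heights also agree with the text, so I'll move.

```bash
cat >> h.py <<'E'
from scipy.spatial.transform import Rotation as R
def go(x,y,z,yaw,ref=None):
    s=sensors.sense();p,r=ref or (s["eef_pos"],s["tcp_rot"])
    A=R.from_euler("xyz",r);B=R.from_euler("xyz",[np.pi,0,yaw])
    print((A.inv()*B).as_rotvec().round(4),(A.inv().apply(np.array([x,y,z])-p)/1000).round(4))
E
python3 -c "
from h import *
go(578,18,235,1.6)"
```

```text
[-1.1000e-03 -8.0000e-04 -1.1472e+00] [ 0.5276 -0.3879 -0.0039]
```

The manual's scale: shifts go in shares of 0.75 m and turns go in shares of 180 degrees. Converting my numbers, 0.5276 m / 0.75 = 0.7035, -0.3879 m / 0.75 = -0.5172, -1.147 rad / 3.1416 = -0.3651.

Call:
move_arm(motion=[[-0.0003,-0.0003,-0.3651,0.7035,-0.5172,-0.0053,0.085],[-0.0003,-0.0003,-0.3651,0.7035,-0.5172,-0.0053,0.085],[-0.0003,-0.0003,-0.3651,0.7035,-0.5172,-0.0053,0.085],[-0.0003,-0.0003,-0.3651,0.7035,-0.5172,-0.0053,0.085],[-0.0003,-0.0003,-0.3651,0.7035,-0.5172,-0.0053,0.085],[-0.0003,-0.0003,-0.3651,0.7035,-0.5172,-0.0053,0.085],[-0.0003,-0.0003,-0.3651,0.7035,-0.5172,-0.0053,0.085],[-0.0003,-0.0003,-0.3651,0.7035,-0.5172,-0.0053,0.085]])

```text
clock: 1.1
eef_pos: [506.6, -117.5, 234.3]
tcp_rot: [3.141, 0.001, 1.6]
contact_force: [0.7, -0.5, 0.6]
opening: 0.994
grasp_force: 0.0
```

```bash
python3 -c "
from h import *
go(578,18,235,1.6);print(sensors.sense())"
```

```text
[0.0003 0.0014 0.0002] [ 0.1334  0.0753 -0.0009]
{'clock': 1.1, 'qpos': array([-2.29950518e-01,  1.86183517e-01,  1.85282234e+00, -1.46162144e-03,
        1.10193037e+00, -2.58697284e-01]), 'qvel': array([ 0.95378046,  0.159824  , -0.20837074, -0.00276907,  0.04291641,
        0.95822148]), 'joint_efforts': array([ -6.64350271, -49.97283697, -30.38571954,   0.12318516,
         0.29916887,  -1.7376519 ]), 'eef_pos': array([ 506.63795834, -117.51784165,  234.30601257]), 'tcp_rot': array([3.14129216e+00, 1.42873313e-03, 1.60020292e+00]), 'contact_force': array([ 0.68498476, -0.50333093,  0.6054102 ]), 'wrist_torque': array([-0.02091131, -0.03802907,  0.02702325]), 'grasp_force': 0.0, 'opening': 0.9938039421493935}
```

Scaled: 0.12 m / 0.75 = 0.16, 0.1 m / 0.75 = 0.1333.

Call:
move_arm(motion=[[0,0,0,0.0667,0.04,0,0.085],[0,0,0,0.1333,0.08,0,0.085],[0,0,0,0.16,0.0933,0,0.085],[0,0,0,0.16,0.0933,0,0.085],[0,0,0,0.16,0.0933,0,0.085]])

```text
clock: 1.72
eef_pos: [571.8, 1.4, 233.9]
tcp_rot: [-3.141, 0.002, 1.599]
contact_force: [-0.2, 0.2, 0.8]
opening: 0.992
grasp_force: 0.0
```

```bash
python3 -c "
from h import *
go(578,18,127,1.6);print(sensors.sense())"
```

```text
[-0.0008  0.0018 -0.0007] [0.0166 0.0068 0.1069]
{'clock': 1.725, 'qpos': array([ 9.72909869e-04,  2.68626601e-01,  1.74606883e+00, -2.00284882e-03,
        1.12763936e+00, -2.66760637e-02]), 'qvel': array([-0.01313318, -0.00602708,  0.00156917,  0.00151391, -0.00146705,
        0.00257823]), 'joint_efforts': array([ 1.08355992e+00, -5.34230483e+01, -3.39282954e+01,  5.61635289e-02,
       -2.75301863e-02,  1.03802729e-02]), 'eef_pos': array([571.79361846,   1.43623062, 233.91205498]), 'tcp_rot': array([-3.14080176e+00,  1.78828129e-03,  1.59930549e+00]), 'contact_force': array([-0.16387787,  0.17433533,  0.76524239]), 'wrist_torque': array([-0.01931593,  0.00786478,  0.0112041 ]), 'grasp_force': 0.0, 'opening': 0.9916202884735357}
```

Scaled: 0.106 m / 0.75 = 0.1413, 0.09 m / 0.75 = 0.12.

Call:
move_arm(motion=[[0,0,0,0.0221,0.0091,0,0.085],[0,0,0,0.0221,0.0091,0.04,0.085],[0,0,0,0.0221,0.0091,0.08,0.085],[0,0,0,0.0221,0.0091,0.12,0.085],[0,0,0,0.0221,0.0091,0.1413,0.085],[0,0,0,0.0221,0.0091,0.1413,0.07],[0,0,0,0.0221,0.0091,0.1413,0.062],[0,0,0,0.0221,0.0091,0.1413,0.062]], grip_force=20)

```text
clock: 2.72
eef_pos: [579.7, 19.2, 129.4]
tcp_rot: [3.139, 0.001, 1.6]
contact_force: [-0.0, 0.3, -0.0]
opening: 0.725
grasp_force: 0.0
```

```bash
cat >> h.py <<'E'
def st():
    s=sensors.sense();print(s["clock"],s["eef_pos"].round(2),s["tcp_rot"].round(4),"F",s["contact_force"].round(2),"T",s["wrist_torque"].round(3),"o",round(s["opening"]*85.4,2),"g",round(s["grasp_force"],1))
E
python3 -c "
from h import *
go(578,18,127,1.6);st()
im,d=grab_frame('side');cv2.imwrite('pics/s1.png',cv2.resize(im[120:300,200:420,::-1],None,fx=3,fy=3))"
```

```text
[ 0.0022  0.0013 -0.0003] [-0.0011 -0.0018  0.0024]
2.725 [579.74  19.19 129.35] [3.1394e+00 1.3000e-03 1.5997e+00] F [-0.03  0.31 -0.03] T [ 0.014 -0.012 -0.011] o 61.92 g 0.0
```

View pics/s1.png

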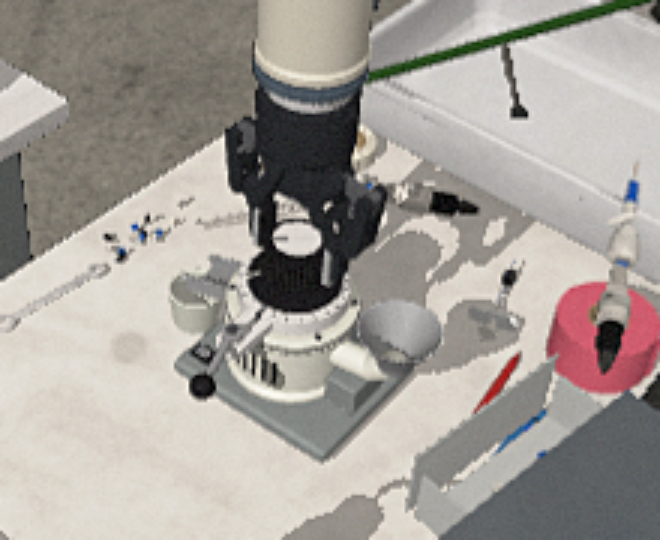

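The fingers straddle the knob, one on either side and clear of the skirt. I'll correct by 1–2 mm and close with 30 N.

Scaled: 0.002 m / 0.75 = 0.0027, -0.0015 m / 0.75 = -0.002, 0.002 rad / 3.1416 = 0.0006.

Call:
move_arm(motion=[[0.0006,0.0003,0,-0.0013,-0.002,0.0027,0.062],[0.0006,0.0003,0,-0.0013,-0.002,0.0027,0.05],[0.0006,0.0003,0,-0.0013,-0.002,0.0027,0.045],[0.0006,0.0003,0,-0.0013,-0.002,0.0027,0.045],[0.0006,0.0003,0,-0.0013,-0.002,0.0027,0.045],[0.0006,0.0003,0,-0.0013,-0.002,0.0027,0.045]], grip_force=30)

```text
clock: 3.52
eef_pos: [578.2, 18.1, 126.6]
tcp_rot: [-3.141, 0.0, 1.6]
contact_force: [3.7, -1.3, 4.8]
opening: 0.6
grasp_force: 32.3
```

```bash
python3 -c "
from h import *
st()"
```

```text
3.525 [578.19  18.07 126.65] [-3.1414e+00  4.0000e-04  1.5999e+00] F [ 3.7  -1.3   4.81] T [-0.149 -0.465 -0.027] o 51.26 g 32.3
```

Scaled: 0.06 rad / 3.1416 = 0.0191.

Call:
move_arm(motion=[[0,0,0.0095,0,0,0,0.045],[0,0,0.0191,0,0,0,0.045],[0,0,0.0191,0,0,0,0.045]])

```text
clock: 3.9
eef_pos: [578.1, 18.1, 126.7]
tcp_rot: [-3.141, 0.0, 1.54]
contact_force: [2.1, 0.2, 6.2]
opening: 0.598
grasp_force: 32.2
```

```bash
python3 -c "
from h import *
st()"
```

```text
3.9 [578.1   18.14 126.66] [-3.1412e+00  4.0000e-04  1.5397e+00] F [2.07 0.16 6.24] T [-0.057 -0.457  0.175] o 51.11 g 32.2
```

Scaled: 0.202 rad / 3.1416 = 0.0643.

Call:
move_arm(motion=[[0,0,0.0159,0,0,0,0.045],[0,0,0.0318,0,0,0,0.045],[0,0,0.0477,0,0,0,0.045],[0,0,0.0643,0,0,0,0.045],[0,0,0.0643,0,0,0,0.045]])

```text
clock: 4.53
eef_pos: [577.9, 18.1, 126.6]
tcp_rot: [-3.141, 0.001, 1.337]
contact_force: [1.9, -0.6, 6.1]
opening: 0.599
grasp_force: 32.3
```

```bash
python3 -c "
from h import *
st()"
```

```text
4.525 [577.94  18.1  126.62] [-3.141e+00  5.000e-04  1.337e+00] F [ 1.89 -0.57  6.05] T [-0.112 -0.244  0.006] o 51.12 g 32.3
```

Scaled: 0.06 rad / 3.1416 = 0.0191.

Call:
move_arm(motion=[[0,0,0.0095,0,0,0,0.045],[0,0,0.0191,0,0,0,0.045],[0,0,0.0191,0,0,0,0.045]])

```text
clock: 4.9
eef_pos: [577.8, 18.2, 126.6]
tcp_rot: [-3.141, 0.001, 1.278]
contact_force: [2.4, 0.1, 6.8]
opening: 0.598
grasp_force: 32.3
```

```bash
python3 -c "
from h import *
st()"
```

```text
4.9 [577.81  18.18 126.61] [-3.1408e+00  7.0000e-04  1.2778e+00] F [2.39 0.08 6.76] T [-0.059 -0.211  0.167] o 51.11 g 32.3
```

Scaled: 0.202 rad / 3.1416 = 0.0643.

Call:
move_arm(motion=[[0,0,0.0159,0,0,0,0.045],[0,0,0.0318,0,0,0,0.045],[0,0,0.0477,0,0,0,0.045],[0,0,0.0643,0,0,0,0.045],[0,0,0.0643,0,0,0,0.045]])

```text
clock: 5.52
eef_pos: [577.7, 18.2, 126.6]
tcp_rot: [-3.141, 0.001, 1.075]
contact_force: [1.5, 0.8, 7.5]
opening: 0.598
grasp_force: 32.4
```

```bash
python3 -c "
from h import *
st()"
```

```text
5.525 [577.71  18.18 126.63] [-3.1407e+00  8.0000e-04  1.0750e+00] F [1.46 0.79 7.45] T [-0.036 -0.175 -0.005] o 51.07 g 32.4
```

Scaled: 0.055 rad / 3.1416 = 0.0175.

Call:
move_arm(motion=[[0,0,0.0095,0,0,0,0.045],[0,0,0.0175,0,0,0,0.045],[0,0,0.0175,0,0,0,0.045]])

```text
clock: 5.9
eef_pos: [577.6, 18.3, 126.6]
tcp_rot: [-3.141, 0.001, 1.021]
contact_force: [0.7, 0.3, 7.5]
opening: 0.601
grasp_force: 32.4
```

```bash
python3 -c "
from h import *
st()"
```

```text
5.9 [577.64  18.29 126.64] [-3.1406e+00  9.0000e-04  1.0207e+00] F [0.67 0.31 7.51] T [-0.002 -0.117  0.135] o 51.29 g 32.4
```

Still only the detent torque. On to click 3.

Scaled: 0.207 rad / 3.1416 = 0.0659.

Call:
move_arm(motion=[[0,0,0.0159,0,0,0,0.045],[0,0,0.0318,0,0,0,0.045],[0,0,0.0477,0,0,0,0.045],[0,0,0.0659,0,0,0,0.045],[0,0,0.0659,0,0,0,0.045]])

```text
clock: 6.52
eef_pos: [577.5, 18.3, 126.6]
tcp_rot: [-3.14, 0.001, 0.813]
contact_force: [0.5, 0.9, 8.3]
opening: 0.598
grasp_force: 32.5
```

```bash
python3 -c "
from h import *
st()"
```

```text
6.525 [577.49  18.34 126.6 ] [-3.1405e+00  1.1000e-03  8.1300e-01] F [0.53 0.86 8.31] T [ 0.127 -0.082 -0.071] o 51.09 g 32.5
```

Scaled: 0.055 rad / 3.1416 = 0.0175.

Call:
move_arm(motion=[[0,0,0.0095,0,0,0,0.045],[0,0,0.0175,0,0,0,0.045],[0,0,0.0175,0,0,0,0.045]])

```text
clock: 6.9
eef_pos: [577.4, 18.4, 126.6]
tcp_rot: [-3.141, 0.001, 0.759]
contact_force: [-1.3, -0.1, 7.8]
opening: 0.596
grasp_force: 32.5
```

```bash
python3 -c "
from h import *
st()"
```

```text
6.9 [577.45  18.35 126.61] [-3.1406e+00  1.3000e-03  7.5920e-01] F [-1.3  -0.1   7.76] T [ 0.104 -0.032  0.416] o 50.93 g 32.5
```

The torque has jumped to 0.42 N m, against 0.14–0.17 at the same point in the earlier clicks. I'll take one tiny step to confirm the steep stiffening.

Scaled: 0.008 rad / 3.1416 = 0.0025.

Call:
move_arm(motion=[[0,0,0.0025,0,0,0,0.045],[0,0,0.0025,0,0,0,0.045]])

```text
clock: 7.15
eef_pos: [577.4, 18.3, 126.6]
tcp_rot: [-3.141, 0.002, 0.752]
contact_force: [0.1, 0.7, 8.2]
opening: 0.601
grasp_force: 32.5
```

```bash
python3 -c "
from h import *
st()"
```

```text
7.15 [577.37  18.33 126.56] [-3.1406e+00  1.6000e-03  7.5180e-01] F [0.08 0.67 8.15] T [0.133 0.001 0.525] o 51.36 g 32.5
```

The stiffening confirms the touch, with the last click at yaw 0.815. Four clicks back puts the dial at yaw 1.862.

Scaled: -1.11 rad / 3.1416 = -0.3533.

Call:
move_arm(motion=[[0,0,-0.0446,0,0,0,0.045],[0,0,-0.0891,0,0,0,0.045],[0,0,-0.1337,0,0,0,0.045],[0,0,-0.1783,0,0,0,0.045],[0,0,-0.2228,0,0,0,0.045],[0,0,-0.2674,0,0,0,0.045],[0,0,-0.3119,0,0,0,0.045],[0,0,-0.3533,0,0,0,0.045]])

```text
clock: 8.15
eef_pos: [578.5, 18.1, 126.7]
tcp_rot: [3.141, 0.0, 1.865]
contact_force: [4.5, -1.1, 4.3]
opening: 0.598
grasp_force: 32.1
```

Call:
move_arm(motion=[[0,0,0,0,0,0,0.045],[0,0,0,0,0,0,0.045]])

```text
clock: 8.4
eef_pos: [578.4, 18.1, 126.6]
tcp_rot: [3.142, 0.0, 1.857]
contact_force: [4.0, -0.9, 5.7]
opening: 0.596
grasp_force: 32.2
```

```bash
python3 -c "
from h import *
st()"
```

```text
8.4 [578.39  18.1  126.64] [3.1415e+00 4.0000e-04 1.8575e+00] F [ 4.05 -0.87  5.69] T [-0.126 -0.668  0.014] o 50.92 g 32.2
```

The torque is almost zero, so the dial is resting in a click. Release and lift.

Scaled: -0.1 m / 0.75 = -0.1333, -0.07 m / 0.75 = -0.0933.

Call:
move_arm(motion=[[0,0,0,0,0,0,0.056],[0,0,0,0,0,0,0.066],[0,0,0,0,0,0,0.075],[0,0,0,0,0,0,0.075],[0,0,0,0,0,-0.04,0.075],[0,0,0,0,0,-0.0933,0.075],[0,0,0,0,0,-0.1333,0.06],[0,0,0,0,0,-0.1333,0.05]])

```text
clock: 9.4
eef_pos: [579.1, 18.2, 228.6]
tcp_rot: [3.139, 0.001, 1.861]
contact_force: [-0.5, -0.3, -1.1]
opening: 0.588
grasp_force: 0.0
```

```bash
python3 -c "
from h import *
st();go(606,-120,225,1.97)"
```

```text
9.4 [579.06  18.2  228.64] [3.1390e+00 1.0000e-03 1.8606e+00] F [-0.53 -0.27 -1.11] T [ 0.028  0.008 -0.006] o 50.26 g 0.0
[ 0.0025  0.0011 -0.1094] [-0.1401 -0.0137  0.0037]
```

Scaled: -0.14 m / 0.75 = -0.1867, -0.0137 m / 0.75 = -0.0183, 0.001 rad / 3.1416 = 0.0003.

Call:
move_arm(motion=[[0.0006,0.0003,-0.0159,-0.0667,-0.0067,0.004,0.045],[0.0006,0.0003,-0.0347,-0.1333,-0.0133,0.004,0.045],[0.0006,0.0003,-0.0347,-0.1867,-0.0183,0.004,0.045],[0.0006,0.0003,-0.0347,-0.1867,-0.0183,0.004,0.045],[0.0006,0.0003,-0.0347,-0.1867,-0.0183,0.004,0.045]])

```text
clock: 10.02
eef_pos: [603.8, -119.5, 222.0]
tcp_rot: [-3.136, -0.003, 1.969]
contact_force: [0.1, 0.2, 0.3]
opening: 0.53
grasp_force: 0.0
```

```bash
python3 -c "
from h import *
st();go(606,-120,107,1.97)
im,d=grab_frame('side');i2,d2=grab_frame('top');cv2.imwrite('pics/s2.png',np.hstack([cv2.resize(im[130:290,220:380,::-1],(400,400)),cv2.resize(i2[150:270,210:330,::-1],(400,400),interpolation=2)]))"
```

```text
10.025 [ 603.78 -119.48  222.01] [-3.1365e+00 -2.9000e-03  1.9691e+00] F [0.09 0.24 0.28] T [-0.014  0.003  0.025] o 45.28 g 0.0
[-0.0051 -0.0029 -0.0009] [-0.0017  0.0024  0.115 ]
```

View pics/s2.png

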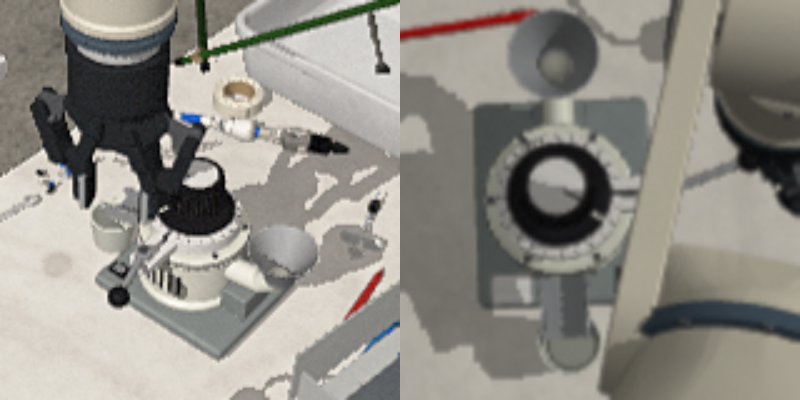

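The dial marker sits about 15° anticlockwise of its start position. That matches three clicks in and four out. The ball lies under the open fingers, so I'll descend around it.

Scaled: 0.117 m / 0.75 = 0.156, 0.09 m / 0.75 = 0.12, -0.005 rad / 3.1416 = -0.0016.

Call:
move_arm(motion=[[-0.0016,-0.001,0,-0.0023,0.0032,0.04,0.045],[-0.0016,-0.001,0,-0.0023,0.0032,0.08,0.045],[-0.0016,-0.001,0,-0.0023,0.0032,0.12,0.045],[-0.0016,-0.001,0,-0.0023,0.0032,0.156,0.045],[-0.0016,-0.001,0,-0.0023,0.0032,0.156,0.045]])

```text
clock: 10.75
eef_pos: [605.3, -119.2, 104.3]
tcp_rot: [-3.139, -0.001, 1.971]
contact_force: [-0.0, -0.2, 0.5]
opening: 0.525
grasp_force: 0.0
```

```bash
python3 -c "
from h import *
st()
s=sensors.sense();A=R.from_euler('xyz',s['tcp_rot'])
piv=np.array([582,-62])
L=11 # lead, mm of centre ahead of ball
for a in [0,12,24,36,48,60,70,75,80]:
    th=np.deg2rad(-67-a);p=piv+62*np.array([np.cos(th),np.sin(th)])+L*np.array([np.sin(th),-np.cos(th)])*min(1,a/12)
    B=R.from_euler('xyz',[np.pi,0,th+np.pi])
    print(a,(A.inv()*B).as_rotvec().round(3),(A.inv().apply(np.r_[p,105]-s['eef_pos'])/1000).round(4),p.round(1))
"
```

```text
10.75 [ 605.26 -119.16  104.28] [-3.1395e+00 -9.0000e-04  1.9710e+00] F [-0.05 -0.17  0.5 ] T [-0.032  0.012  0.015] o 44.87 g 0.0
0 [-0.002 -0.001 -0.001] [-0.0003  0.0009 -0.0007] [ 606.2 -119.1]
12 [-0.002 -0.001  0.208] [ 0.0033 -0.0227 -0.0007] [ 583. -125.]
24 [-0.002 -0.     0.418] [ 0.0095 -0.0344 -0.0006] [ 569.9 -123.8]
36 [-0.002 -0.     0.627] [ 0.018  -0.0444 -0.0006] [ 557.3 -119.9]
48 [-0.002 -0.     0.837] [ 0.0283 -0.0526 -0.0006] [ 545.8 -113.5]
60 [-0.002  0.     1.046] [ 0.0402 -0.0583 -0.0006] [ 535.9 -104.9]
70 [-0.002  0.     1.221] [ 0.0508 -0.0612 -0.0005] [529.2 -96.2]
75 [-2.000e-03  1.000e-03  1.308e+00] [ 0.0562 -0.0619 -0.0005] [526.4 -91.5]
80 [-2.000e-03  1.000e-03  1.395e+00] [ 0.0617 -0.0621 -0.0005] [524.  -86.5]
```

Scaled: -0.0526 m / 0.75 = -0.0701, -0.0444 m / 0.75 = -0.0592, 0.837 rad / 3.1416 = 0.2664.

Call:
move_arm(motion=[[0,0,0.0318,0.002,-0.0147,0,0.045],[0,0,0.0662,0.0044,-0.0303,0,0.045],[0,0,0.0996,0.0084,-0.0383,0,0.045],[0,0,0.1331,0.0127,-0.0459,0,0.045],[0,0,0.1662,0.0183,-0.0527,0,0.045],[0,0,0.1996,0.024,-0.0592,0,0.045],[0,0,0.233,0.0308,-0.0649,0,0.045],[0,0,0.2664,0.0377,-0.0701,0,0.045]])

```text
clock: 11.75
eef_pos: [549.0, -115.0, 108.0]
tcp_rot: [3.136, -0.0, 1.13]
contact_force: [1.7, -2.7, -1.1]
opening: 0.527
grasp_force: 1.4
```

```bash
cat > arc.py <<'E'
from h import *
st()
s=sensors.sense();A=R.from_euler('xyz',s['tcp_rot'])
piv=np.array([582,-62]);L=11
for a in [52,56,60,64,68,72,75,78,81,84]:
    th=np.deg2rad(-67-a);p=piv+62*np.array([np.cos(th),np.sin(th)])+L*np.array([np.sin(th),-np.cos(th)])
    B=R.from_euler('xyz',[np.pi,0,th+np.pi])
    print(a,(A.inv()*B).as_rotvec().round(3),(A.inv().apply(np.r_[p,105]-s['eef_pos'])/1000).round(4))
E
python3 arc.py
```

```text
11.75 [ 548.97 -114.99  107.96] [ 3.1356e+00 -4.0000e-04  1.1301e+00] F [ 1.72 -2.71 -1.09] T [-0.421 -0.327 -0.048] o 45.01 g 1.4
52 [ 0.006 -0.001  0.065] [ 0.0009 -0.0078  0.0029]
56 [ 0.006 -0.001  0.135] [ 0.0021 -0.012   0.0029]
60 [ 0.006 -0.001  0.205] [ 0.0036 -0.0161  0.0029]
64 [ 0.006 -0.001  0.275] [ 0.0053 -0.0202  0.0028]
68 [ 0.006 -0.001  0.345] [ 0.0074 -0.0241  0.0028]
72 [ 0.006 -0.002  0.415] [ 0.0097 -0.0278  0.0028]
75 [ 0.006 -0.002  0.467] [ 0.0116 -0.0305  0.0028]
78 [ 0.006 -0.002  0.519] [ 0.0136 -0.0331  0.0028]
81 [ 0.006 -0.002  0.572] [ 0.0158 -0.0355  0.0028]
84 [ 0.006 -0.002  0.624] [ 0.0181 -0.0379  0.0027]
```

Scaled: -0.022 m / 0.75 = -0.0293, -0.006 m / 0.75 = -0.008, 0.275 rad / 3.1416 = 0.0875.

Call:
move_arm(motion=[[0.001,0,0.0207,0.0012,-0.008,0.0013,0.045],[0.001,0,0.043,0.0028,-0.0147,0.0013,0.045],[0.001,0,0.0653,0.0048,-0.0207,0.0013,0.045],[0.001,0,0.0875,0.0071,-0.026,0.0013,0.045],[0.001,0,0.0987,0.0084,-0.0293,0.0013,0.045],[0.001,0,0.0987,0.0084,-0.0293,0.0013,0.045]])

```text
clock: 12.5
eef_pos: [531.5, -99.8, 106.6]
tcp_rot: [3.14, -0.002, 0.824]
contact_force: [1.2, -1.4, 0.7]
opening: 0.526
grasp_force: 0.8
```

```bash
python3 arc.py
```

```text
12.5 [531.46 -99.75 106.65] [ 3.1399e+00 -1.6000e-03  8.2390e-01] F [ 1.19 -1.4   0.73] T [-0.222 -0.24  -0.042] o 44.94 g 0.8
52 [ 0.002 -0.001 -0.241] [-0.0008  0.0155  0.0017]
56 [ 0.002 -0.001 -0.171] [-0.0009  0.0111  0.0017]
60 [ 0.002 -0.002 -0.101] [-0.0008  0.0068  0.0017]
64 [ 0.002 -0.002 -0.031] [-0.0003  0.0024  0.0016]
68 [ 0.002 -0.002  0.038] [ 0.0005 -0.0019  0.0016]
72 [ 0.002 -0.002  0.108] [ 0.0016 -0.0062  0.0016]
75 [ 0.002 -0.002  0.161] [ 0.0026 -0.0093  0.0016]
78 [ 0.001 -0.002  0.213] [ 0.0038 -0.0124  0.0016]
81 [ 0.001 -0.002  0.265] [ 0.0051 -0.0154  0.0016]
84 [ 0.001 -0.002  0.318] [ 0.0066 -0.0184  0.0016]
```

Scaled: -0.0062 m / 0.75 = -0.0083, 0.0016 m / 0.75 = 0.0021, 0.108 rad / 3.1416 = 0.0344.

Call:
move_arm(motion=[[0,0,0.0175,0.0011,-0.004,0,0.045],[0,0,0.0344,0.0021,-0.0083,0,0.045],[0,0,0.0344,0.0021,-0.0083,0,0.045]])

```text
clock: 12.88
eef_pos: [527.6, -94.3, 105.9]
tcp_rot: [3.141, -0.001, 0.716]
contact_force: [1.7, -1.3, 1.6]
opening: 0.524
grasp_force: 0.8
```

```bash
python3 arc.py|head -1
```

```text
12.875 [527.59 -94.31 105.91] [ 3.1412e+00 -1.1000e-03  7.1640e-01] F [ 1.73 -1.28  1.59] T [-0.15  -0.196  0.037] o 44.79 g 0.8
```

Scaled: -0.003 m / 0.75 = -0.004, 0.001 m / 0.75 = 0.0013, 0.05 rad / 3.1416 = 0.0159.

Call:
move_arm(motion=[[0,0,0.008,0.0007,-0.002,0,0.045],[0,0,0.0159,0.0013,-0.004,0,0.045],[0,0,0.0159,0.0013,-0.004,0,0.045]])

```text
clock: 13.25
eef_pos: [525.6, -91.5, 105.1]
tcp_rot: [-3.141, 0.0, 0.665]
contact_force: [1.6, -0.6, 1.2]
opening: 0.524
grasp_force: 0.9
```

```bash
python3 arc.py|head -1
```

```text
13.25 [525.58 -91.49 105.06] [-3.1406  0.      0.6648] F [ 1.59 -0.57  1.25] T [-0.219 -0.23   0.043] o 44.71 g 0.9
```

Scaled: -0.002 m / 0.75 = -0.0027, -0.001 m / 0.75 = -0.0013, 0.025 rad / 3.1416 = 0.008.

Call:
move_arm(motion=[[0,0,0.0048,0.0004,-0.0013,0,0.045],[0,0,0.008,0.0008,-0.0027,0,0.045],[0,0,0.008,0.0008,-0.0027,0,0.045]])

```text
clock: 13.62
eef_pos: [524.6, -89.6, 104.9]
tcp_rot: [-3.14, 0.0, 0.64]
contact_force: [0.7, -2.3, 1.4]
opening: 0.525
grasp_force: 1.1
```

```bash
python3 arc.py
```

```text
13.625 [524.58 -89.63 104.95] [-3.1404e+00  4.0000e-04  6.3970e-01] F [ 0.75 -2.33  1.44] T [-0.328 -0.134 -0.004] o 44.85 g 1.1
52 [-0.001  0.    -0.425] [ 0.0015  0.0276 -0.0001]
56 [-0.001  0.    -0.355] [ 0.0006  0.0234 -0.0001]
60 [-0.001  0.    -0.285] [-0.      0.019  -0.0001]
64 [-0.001  0.    -0.215] [-0.0004  0.0146 -0.0001]
68 [-0.001  0.    -0.146] [-0.0004  0.0102 -0.0001]
72 [-0.001  0.    -0.076] [-0.0001  0.0058 -0.0001]
75 [-0.001  0.    -0.024] [ 0.0003  0.0026 -0.0001]
78 [-0.001  0.     0.029] [ 0.0009 -0.0007 -0.0001]
81 [-0.001  0.     0.081] [ 0.0017 -0.0039 -0.    ]
84 [-0.001  0.001  0.134] [ 0.0026 -0.0071 -0.    ]
```

Scaled: -0.002 m / 0.75 = -0.0027, -0.001 m / 0.75 = -0.0013, 0.03 rad / 3.1416 = 0.0095.

Call:
move_arm(motion=[[0,0,0.0064,0.0004,-0.0013,0,0.045],[0,0,0.0095,0.0008,-0.0027,0,0.045],[0,0,0.0095,0.0008,-0.0027,0,0.045]])

```text
clock: 14.0
eef_pos: [524.9, -88.7, 105.1]
tcp_rot: [3.14, -0.0, 0.609]
contact_force: [3.2, -8.7, -1.1]
opening: 0.532
grasp_force: 4.7
```

```bash
python3 arc.py|head -1
```

```text
14.0 [524.91 -88.71 105.14] [ 3.1401e+00 -3.0000e-04  6.0950e-01] F [ 3.24 -8.66 -1.14] T [-1.436 -0.497 -0.063] o 45.41 g 4.7
```

Scaled: -0.002 m / 0.75 = -0.0027, -0.001 m / 0.75 = -0.0013.

Call:
move_arm(motion=[[0,0,0,0.0003,-0.0013,0,0.045],[0,0,0,0.0005,-0.0027,0,0.045],[0,0,0,0.0005,-0.0027,0,0.045]])

```text
clock: 14.38
eef_pos: [524.8, -88.3, 105.2]
tcp_rot: [3.138, -0.0, 0.61]
contact_force: [5.3, -17.7, -4.2]
opening: 0.53
grasp_force: 8.8
```

```bash
python3 arc.py|head -1
```

```text
14.375 [524.76 -88.27 105.19] [ 3.1375e+00 -2.0000e-04  6.1000e-01] F [  5.35 -17.73  -4.23] T [-2.792 -0.825 -0.24 ] o 45.27 g 8.8
```

The push has reached 18 N with no further motion, so the lever is at its stop. Back off to centre on the ball, then lift.

Scaled: -0.15 m / 0.75 = -0.2, -0.12 m / 0.75 = -0.16.

Call:
move_arm(motion=[[0,0,0,0,0.008,0,0.045],[0,0,0,0,0.0173,0,0.045],[0,0,0,0,0.0173,0,0.045],[0,0,0,0,0.0173,-0.0267,0.045],[0,0,0,0,0.0173,-0.08,0.045],[0,0,0,0,0.0173,-0.1467,0.045],[0,0,0,-0.08,0.0173,-0.2,0.045],[0,0,0,-0.16,0.0173,-0.2,0.045]])

```text
clock: 15.38
eef_pos: [437.7, -162.5, 257.0]
tcp_rot: [3.139, -0.003, 0.612]
contact_force: [0.9, -2.0, -0.4]
opening: 0.522
grasp_force: 0.0
```

Scaled: -0.1 m / 0.75 = -0.1333, -0.06 m / 0.75 = -0.08.

Call:
move_arm(motion=[[0,0,0,-0.08,0,0,0.045],[0,0,0,-0.1333,0,0,0.045],[0,0,0,-0.1333,0,0,0.045],[0,0,0,-0.1333,0,0,0.045]])

```text
clock: 15.88
eef_pos: [355.5, -219.1, 254.7]
tcp_rot: [-3.141, -0.001, 0.609]
contact_force: [-0.0, -0.3, 0.3]
opening: 0.526
grasp_force: 0.0
```

```bash
python3 -c "
from h import *
st()
im,d=grab_frame('side');i2,d2=grab_frame('top')
for n,i,D in(('side',im,d),('top',i2,d2)):
    P=cloud(n,D);r=np.hypot(P[...,0]-582,P[...,1]+62)
    m=(i.astype(int).sum(-1)<150)&(P[...,2]>100)&(P[...,2]<132)&(r<80)&(r>45)&(np.hypot(P[...,0]-578,P[...,1]-18)>75)
    if m.any():
        q=P[m].mean(0);print(n,m.sum(),q,-67-np.degrees(np.arctan2(q[1]+62,q[0]-582)))
cv2.imwrite('pics/s3.png',np.hstack([cv2.resize(im[130:290,220:380,::-1],(400,400)),cv2.resize(i2[150:270,210:330,::-1],(400,400),interpolation=2)]))"
```

```text
15.875 [ 355.53 -219.07  254.7 ] [-3.1408e+00 -6.0000e-04  6.0910e-01] F [-0.02 -0.3   0.29] T [0.021 0.063 0.015] o 44.88 g 0.0
side 39 [ 537.27150452 -103.50190795  122.69302432] 70.14290589591448
top 32 [532.08630401 -98.41208726 125.29957378] 76.88921450571874
```

View pics/s3.png

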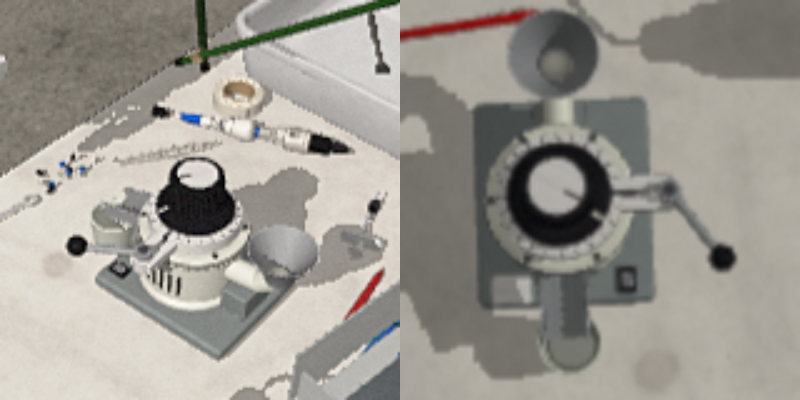

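The lever has swung round to the front (ball at (722,257) in the right-hand crop) and the dial marker has not moved. The neighbouring things in view are undisturbed. At 18 N, well over the 10 N needed near the stop, it moved no further, so it is at the stop.

```bash
python3 -c "
from h import *
print(order.sign_off())"
```

```text
the job is handed in; nothing more can be done
None
```

I turned the dial clockwise until the discs touched (about 0.5 N m), backed it off four clicks, swung the clamp lever to its stop, and handed the job in after about 16 s.

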